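# Hold a relay against the sprung contact of its test cradle

## Robot

A 6-joint arm with a two-finger parallel gripper is mounted at the origin on the work surface. World frame = base frame: x ahead of the robot, y to its left, z up, the work surface at z = 0. Lengths are in mm, angles in rad, forces in N, time in s.
With the tool pointing down it reaches from about 275 to 875 mm from the base axis. Payload 12.5 kg.
Tool frame: the origin (TCP) lies midway between the tips of the shut fingers; the grasp point (between the pads) lies 19 mm behind it (env.pinch_z is the distance from the TCP to the grasp point, in mm); y points along the fingers, z is the direction in which the jaws open and shut, and the axes are right-handed (so a half turn about y gives the same grasp; the last joint's range is limited). The gripper opens to 85 mm and grips with 20 to 120 N. Pads are 22 mm wide; open, the fingers measure 114 mm over their backs; the gripper's body (76 mm by 85 mm) begins 54 mm behind the grasp point. The pads swing forward as they close: fully open they stand 13 mm farther back than shut.
Start: joints at [-1.273, 0.351, 1.652, -0, 1.139, -0.085], TCP at [205.453, -510.17, 231.29] pointing down, gripper open.
Joint ranges: [-2.75, 2.75], [-0.79, 2.1], [0.01, 2.65], [-1.57, 4.71], [0.07, 3.14], [-2.87, 2.87]. Speed limits (rad/s): [2.22, 2.22, 2.79, 3.14, 3.14, 3.14].

## Interface

Orientations are given as a 3x3 rotation matrix whose columns are the frame's x, y, z axes.
In Python, from rig import env gives the robot as it stands. The module is installed in compiled form; this text tells all that it offers.
- The arm moves only by the tool play_rows, never from a script. Its argument "targets" is a list of rows, each a list of 5 numbers: the opening in per cent of the stroke, from 0 (shut) to 100 (fully open), then the shift along the tool's x, y, z in m, then the turn about the tool's y in rad. In form: [[fingers, dx, dy, dz, spin], ...]. A call has 1 to 5 rows; each row is the pose to reach, as a shift and turn from the pose commanded when the call began, along the tool's axes at that moment; what a row does not reach only later rows make up. A row lasts 1/8 s, in which the tool goes at most 62.5 mm and 10.7 degrees, less where a joint would pass 70% of its speed; a pose out of reach is approached as far as the arm can. A call with a gripper value outside its range is refused whole. The fingers move at their own pace and stop on an object; "grip_force" is the grip in N (left out, the last holds). Time passes only in rows, so rows that repeat a pose let the fingers close. It gives the time, the measured TCP pose, the force and the opening at its end, in the units of the state.
- env.get_state(): the state, without advancing time (a new reading comes with each control period).
- env.camera(name): name is "scene" or "top" or "wrist"; returns the picture (420x560x3 uint8, blue, green, red); there is no depth.
- env.camera_model(name): a dict with "K" (3x3 intrinsics, pixels), "origin" and "orientation" of the camera in the world; the wrist camera has in their place "hand_eye" (4x4, takes a point from camera to tool coordinates, whose origin is the TCP and whose axes are the tool frame's). Camera axes: x right, y up, looking along -z (the intrinsics and any distortion apply to the point x, -y, -z); pixel columns grow to the right and rows downward; lengths in mm; the calibration is good to about 2 mm. A picture is of the moment at which its call begins: read the wrist's pose just before it. camera_model takes no time and is no camera call.
- env.sign_off(): hands the job in, once; it reports no verdict.
The state is a dict: "clock": time; "joints": joint angles; "qvel": joint speeds; "joint_efforts": joint torques, N m; "position": TCP position; "ee_rot": TCP orientation; "force": force on the tool from outside, world axes, zero at the start; "wrist_torque": the same for the moment, N m; "opening": finger opening in mm.
Only numpy, scipy, OpenCV 4.12 (cv2) and the standard library are available. Lean on these libraries where they do the work, as an engineer would, in place of code of your own. Each camera call takes 0.05 s, during which the arm holds its last target. There are 200 camera calls.

## Task

Pick up the yellow relay and stand it in the channel of the blue test cradle, clear of the plunger and with its copper contact face towards it. Then slide it along the channel, pushing the sprung brass plunger in until the relay sits square against the steel stop plate, and finish while still gripping it and holding it there with a light, steady push (the spring would shove it back), never ramming the plate. Leave the other two relays and everything else on the bench alone.

Things in the scene. Friction and masses are not known exactly. Their poses are not given: they have to be found in the camera images.
- relay_yellow_center (a point): Centre of the yellow relay: upright block 40 mm long (its x), 24 mm wide (its y), 56 mm tall (z), about 90 g, black foot. Its +x end is the copper contact face; a copper strip across the top lies at that end. Stands loose on a black mat (top at z = 0.003) in any of three places, contact face roughly away from the robot. Grip across the 24 mm, a few mm above centre so the fingertips clear the channel walls.
- relay_yellow_face (a point): Middle of the yellow relay's copper contact face, 20 mm along the relay's +x from its centre.
- relay_yellow: The yellow relay itself; origin at the centre of its underside, 28 mm below its centre; axes as for its centre.
- cradle: Fixed blue and grey test cradle; place and yaw vary. Origin at bench height; x runs along the channel towards the plunger, z up. Base plate x -85 to +95 mm, 75 mm wide, 8 mm thick: its top is the channel floor. Two walls, 6 mm high above the floor, leave a channel 32 mm wide from x = -80 to +30 mm, open on top and at the -x end. Beyond it a blue housing 52 mm wide, top at 61 mm.
- load_spot (a point): Where the centre of the relay comes when it stands on the channel floor clear of the plunger: 35 mm behind the cradle origin (-x), 36 mm above the bench. The relay's contact face is then 33 mm short of the resting plunger tip.
- stop_face (a point): Middle of the steel stop plate's face (looks to the cradle's -x), 30 mm ahead of the cradle origin and 36 mm above the bench, at the plunger's axis. The relay is home when its contact face lies flat on this plate, its centre then being 20 mm before it.
- stop: Steel stop plate, 46 mm wide and 52 mm tall, on the front of the blue housing; the rigid hard stop. Its face is the plane of point stop_face.
- plunger (a joint): Sprung brass plunger, 10 mm diameter, through the middle of the stop plate. 0 at rest (sticks out 12 mm), grows as pushed in, 0.012 m when its tip is flush with the plate; a red tail then shows behind the housing. Spring: 4 N at first, about 9 N when flush; it returns when let go. The plate's reaction adds to that: a total push of 10 to 25 N is right.
- relay_red_center (a point): Centre (half-way up) of the red relay, same shape as the yellow one, standing on the mat in another of the three places, at least 90 mm away. To be left alone.
- relay_green_center (a point): Centre of the green relay, same shape, in the remaining place. To be left alone.
- screwdriver: Screwdriver lying loose on the bench, about 200 mm long. To be left alone.
- tape: Roll of black tape lying flat, 90 mm diameter, 19 mm high. To be left alone.
- mug: Blue mug, 80 mm diameter, 90 mm tall. To be left alone.
- multimeter: Orange hand multimeter lying on its back, 180 x 85 x 35 mm. To be left alone.

How it is judged (in metres and radians):
On the way:
1. the yellow relay stands upright in the channel, contact face towards the plunger and the plunger not yet pushed (y of relay_yellow_center in the frame of cradle between -0.006 and 0.006 m and z of relay_yellow_center in the frame of cradle between 0.032 and 0.041 m and angle between relay_yellow_center's own z axis and vertical below 0.12 rad and x of relay_yellow_center in the frame of cradle between -0.075 and -0.004 m and x of stop_face in the frame of relay_yellow_center above 0.02 m and angle between the x axis of relay_yellow_center and the x axis of cradle, either way round below 0.25 rad and value of joint plunger below 0.002 m), for 0.2 s.
At the end, for the whole second after the job is handed in: Yellow relay upright (0.12 rad) in the channel, within 6 mm of its middle and 5 mm of its floor, contact face on the stop plate within 2 mm, square within 0.1 rad; plunger in at least 10.5 mm; steady 0.5 to 40 N between relay and plate; fingers still on the relay; at rest (y of relay_yellow_center in the frame of cradle between -0.006 and 0.006 m and z of relay_yellow_center in the frame of cradle between 0.032 and 0.041 m and angle between relay_yellow_center's own z axis and vertical below 0.12 rad and distance between relay_yellow_face and stop_face below 0.009 m and x of relay_yellow_face in the frame of cradle above 0.028 m and angle between the x axis of relay_yellow_center and the x axis of cradle, either way round below 0.1 rad and value of joint plunger above 0.0105 m and contact force between relay_yellow and stop between 0.5 and 40 N and contact force between the fingers and relay_yellow above 1 N and linear speed of relay_yellow below 0.01 m/s); the arm keeps its last pose, push and grip.
It fails at once if the red or green relay is moved by more than 20 mm (distance of any of relay_red_center, relay_green_center from where it was at the start of the episode above 0.02 m).
It fails at once if the screwdriver, tape, mug or multimeter is moved by more than 20 mm (distance of any of screwdriver, tape, mug, multimeter from where it was at the start of the episode above 0.02 m).
It fails at once if the yellow relay is knocked over (angle between relay_yellow_center's own z axis and vertical above 0.7 rad).
It fails at once if the relay is rammed against the stop plate (contact force between relay_yellow and stop above 90 N).
It also fails if it takes over 48 s, if anything falls off the work surface, if the arm or the gripper's body presses on something with over 40 N, if the wrist force passes 120 N, or if a joint passes its speed limit or range.

## Working session

There is one attempt and no reset: what is moved stays moved. The work goes in short steps, Python scripts to look and compute and a tool call to move; the robot and the scene stay as the last step left them, time stands still between calls to the robot, and variables do not carry over. Pictures are saved under pics/ and viewed, about 8 in all and at most 12, crops included, and the job is handed in when it is done.

Besides the shell and the picture viewer there is one more tool, called after "Emit:" as name([rows], argument=value, ...), one row to a line, values as JSON. play_rows: Moves the arm, as the interface text tells. Its arguments: {"type":"object","properties":{"targets":{"type":"array"},"grip_force":{"type":"number"}},"required":["targets"]}

```bash
mkdir -p pics; python3 - <<'E'
from rig import env
import cv2,numpy as np
for n in ("scene","top"):
    im=env.camera(n); cv2.imwrite(f"pics/{n}0.png",im)
    m=env.camera_model(n); print(n,{k:np.round(np.array(v,dtype=float),3).tolist() if not isinstance(v,str) else v for k,v in m.items()})
m=env.camera_model("wrist");print(m)
s=env.get_state();print(s, env.pinch_z)
E
```

```text
scene {'K': [[445.983, 0.0, 286.801], [0.0, 445.983, 207.819], [0.0, 0.0, 1.0]], 'origin': [1297.87, 12.421, 810.715], 'orientation': [[0.063, -0.7, 0.711], [0.998, 0.057, -0.031], [-0.019, 0.712, 0.702]]}
top {'K': [[500.954, 0.0, 285.763], [0.0, 500.954, 212.037], [0.0, 0.0, 1.0]], 'origin': [272.917, 58.559, 1315.844], 'orientation': [[-0.024, 0.977, -0.21], [-1.0, -0.024, -0.001], [-0.006, 0.21, 0.978]]}
{'K': array([[344.03258438,   0.        , 278.79381036],
       [  0.        , 344.03258438, 209.15960109],
       [  0.        ,   0.        ,   1.        ]]), 'hand_eye': array([[-3.20554678e-04, -9.64630773e-01, -2.63604569e-01,
        -6.65147094e+01],
       [-5.96394113e-04,  2.63604720e-01, -9.64630601e-01,
        -1.42180503e+02],
       [ 9.99999771e-01, -1.52004638e-04, -6.59799841e-04,
         5.88120246e-02],
       [ 0.00000000e+00,  0.00000000e+00,  0.00000000e+00,
         1.00000000e+00]])}
{'clock': 0.1, 'joints': array([-1.27263416e+00,  3.51169135e-01,  1.65236237e+00, -4.16471239e-06,
        1.13909941e+00, -8.45818069e-02]), 'qvel': array([ 0.0005442 , -0.00178776, -0.00325028, -0.00183859, -0.00095254,
        0.00121026]), 'joint_efforts': array([ 5.14709645e-04, -5.06835365e+01, -2.91876125e+01, -9.89485920e-05,
        2.64145441e-03, -3.68408237e-08]), 'position': array([ 205.35096626, -509.9041797 ,  230.81863238]), 'ee_rot': array([[-9.27642706e-01, -3.08619086e-04,  3.73468761e-01],
       [-3.73468879e-01,  9.91338633e-04, -9.27642180e-01],
       [-8.39459289e-05, -9.99999461e-01, -1.03486768e-03]]), 'force': array([1.09993878, 1.00917277, 0.339905  ]), 'wrist_torque': array([ 0.01021691,  0.00115008, -0.01866296]), 'opening': 85.48674360651344} 18.700000000000003
```

View pics/top0.png

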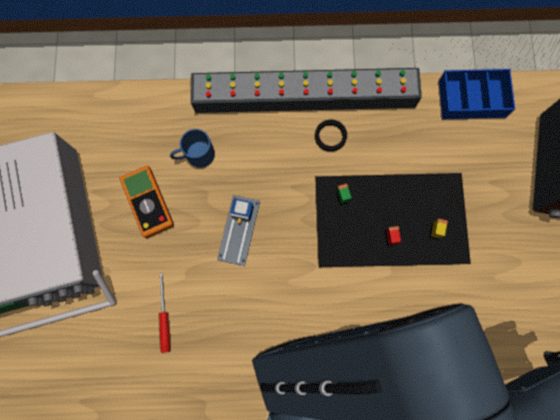

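View pics/scene0.png

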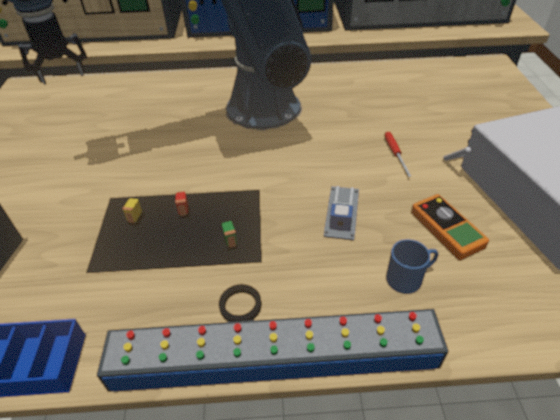

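The top view shows the yellow relay at about (440,228) and the cradle at about (239,230), with its housing towards the top of the picture (world +x). The red relay is at (394,235) and the green one at (345,193). I'll turn these into bench positions with rays.

```bash
cat > h.py <<'E'
import numpy as np,cv2
from rig import env
def pose():
    s=env.get_state(); return np.array(s['position']),np.array(s['ee_rot'])
def cam(n,p=None,R=None):
    m=env.camera_model(n); K=np.array(m['K'])
    if n=='wrist':
        H=np.array(m['hand_eye']); return K,p+R@H[:3,3],R@H[:3,:3]
    return K,np.array(m['origin'],float),np.array(m['orientation'],float)
def ray(c,uv,z):
    K,o,R=c; uv=np.atleast_2d(np.array(uv,float))
    d=np.c_[(uv[:,0]-K[0,2])/K[0,0],-(uv[:,1]-K[1,2])/K[1,1],-np.ones(len(uv))]@R.T
    return o+d*((z-o[2])/d[:,2])[:,None]
def proj(c,P):
    K,o,R=c; q=(np.atleast_2d(P)-o)@R
    return np.c_[K[0,0]*q[:,0]/-q[:,2]+K[0,2],K[1,1]*-q[:,1]/-q[:,2]+K[1,2]]
def blob(im,lo,hi,box=None):
    m=cv2.inRange(cv2.cvtColor(im,cv2.COLOR_BGR2HSV),lo,hi)
    if box:
        k=np.zeros_like(m);k[box[1]:box[3],box[0]:box[2]]=1;m*=k
    cs,_=cv2.findContours(m,cv2.RETR_EXTERNAL,cv2.CHAIN_APPROX_NONE)
    return m,sorted(cs,key=cv2.contourArea,reverse=True)
E
python3 - <<'E'
from h import *
im=cv2.imread('pics/top0.png');c=cam('top')
m,cs=blob(im,(20,120,120),(35,255,255),(425,210,460,245))
print('yellow',cv2.minAreaRect(cs[0]),np.round(ray(c,cv2.minAreaRect(cs[0])[0],59)))
cr=im[180:275,205:275]; hsv=cv2.cvtColor(cr,cv2.COLOR_BGR2HSV)
m=((hsv[...,0]>85)|(hsv[...,1]<60)).astype(np.uint8)*255
m=cv2.morphologyEx(m,cv2.MORPH_OPEN,np.ones((3,3)))
cs=sorted(cv2.findContours(m,0,1)[0],key=cv2.contourArea)[-1]+np.array([205,180])
r=cv2.minAreaRect(cs);b=cv2.boxPoints(r);print('cradle',r,np.round(b),np.round(ray(c,b,8)))
cv2.imwrite('pics/crops.png',np.vstack([cv2.resize(im[185:270,205:275],(560,680),interpolation=2)[:340],cv2.resize(im[205:250,310:460],(560,168),interpolation=2)]))
cv2.imwrite('pics/crops.png',np.hstack([cv2.resize(im[185:270,205:275],None,fx=6,fy=6,interpolation=2),cv2.resize(im[210:245,420:460],None,fx=9,fy=9,interpolation=2)[:510].copy() if 0 else cv2.copyMakeBorder(cv2.resize(im[210:245,420:460],None,fx=9,fy=9,interpolation=2),0,195,0,0,0)]))
E
```

```text
yellow ((440.7115478515625, 228.4423370361328), (9.41357421875, 12.355317115783691), 11.309932708740234) [[ 491. -334.   59.]]
cradle ((238.50001525878906, 230.00003051757812), (28.134132385253906, 67.66743469238281), 14.03624439239502) [[217. 259.]
 [233. 194.]
 [260. 201.]
 [244. 266.]] [[432. 244.   8.]
 [608. 200.   8.]
 [588. 127.   8.]
 [412. 172.   8.]]
```

View pics/crops.png

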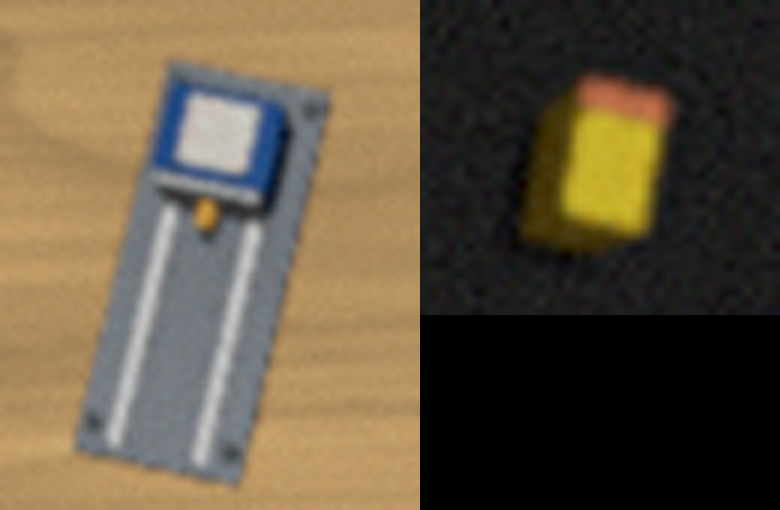

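The cradle measures 181 x 76 mm against 180 x 75 given: origin about (505,187), yaw about -0.248. The yellow relay is near (489,-336) with yaw about -0.15, and the copper strip faces away from the robot. I'm moving above it now.

Emit:
play_rows([
  [100,-0.06,0.01,-0.01,0.1],
  [100,-0.12,0.02,-0.02,0.2],
  [100,-0.18,0.03,-0.03,0.3],
  [100,-0.24,0.04,-0.04,0.4],
  [100,-0.28,0.045,-0.05,0.5],
])

```text
clock: 0.72
position: [448.2, -357.4, 185.4]
ee_rot: [[-0.993, -0.001, -0.119], [0.119, 0.001, -0.993], [0.001, -1.0, -0.001]]
force: [0.1, -0.6, 0.1]
opening: 85.7
```

Emit:
play_rows([
  [100,-0.04,0.005,-0.02,0.03],
  [100,-0.04,0.005,-0.02,0.03],
  [100,-0.04,0.005,-0.02,0.03],
])

```text
clock: 1.1
position: [488.1, -344.0, 181.0]
ee_rot: [[-0.989, -0.001, -0.146], [0.146, 0.0, -0.989], [0.001, -1.0, -0.0]]
force: [0.6, -0.2, 1.0]
opening: 85.3
```

```bash
python3 - <<'E'
from h import *
p,R=pose();im=env.camera('wrist');cv2.imwrite('pics/w1.png',im);np.savez('w1.npz',p=p,R=R);print(p,R.round(3))
c=cam('wrist',p,R);print(proj(c,[490,-336,59]))
E
```

```text
[ 488.0682223  -344.03250021  180.96208118] [[-0.989 -0.001 -0.146]
 [ 0.146  0.    -0.989]
 [ 0.001 -1.    -0.   ]]
[[268.08378464 201.3854475 ]]
```

View pics/w1.png

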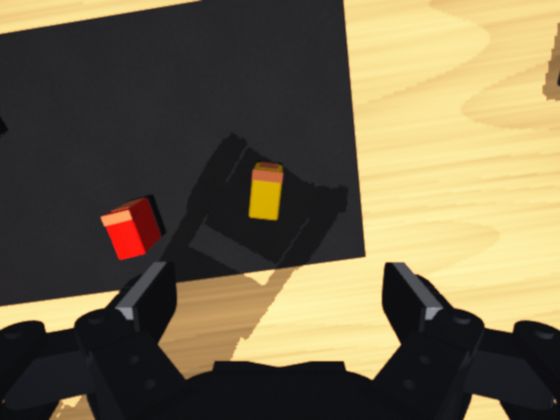

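The yellow relay's top face spans roughly (249–284, 170–220), with the copper strip at the far end. The red relay is well clear at (130,230). Next, the relay's exact pose.

```bash
python3 - <<'E'
from h import *
d=np.load('w1.npz');p,R=d['p'],d['R'];c=cam('wrist',p,R);im=cv2.imread('pics/w1.png')
for n,lo,hi in (('yel',(20,150,120),(35,255,255)),('yel+cu',(3,80,150),(35,255,255))):
    m,cs=blob(im,lo,hi,(235,150,300,230)); r=cv2.minAreaRect(cs[0]);b=cv2.boxPoints(r)
    w=ray(c,b,59);q=cv2.minAreaRect(w[:,:2].astype(np.float32));print(n,np.round(b),q,w.round(1)[:,:2].tolist())
    e0=w[1]-w[0];e1=w[2]-w[1];e=e0 if np.linalg.norm(e0)>np.linalg.norm(e1) else e1
    if e[0]<0:e=-e
    ctr=w.mean(0);print('yaw',np.arctan2(e[1],e[0]),'len',np.linalg.norm(e0),np.linalg.norm(e1),'ctr',ctr,'tool delta',R.T@(ctr-p))
print('tool x yaw+pi',np.arctan2(-R[1,0],-R[0,0]))
E
```

```text
yel [[248. 217.]
 [252. 180.]
 [281. 183.]
 [277. 220.]] ((491.4154357910156, -333.1803283691406), (23.70887565612793, 30.425098419189453), 74.97706604003906) [[479.8, -317.8], [509.0, -326.1], [503.1, -348.3], [473.7, -340.7]]
yaw -0.276143804635082 len 30.34996949119184 23.02438004751339 ctr [ 491.38605029 -333.21431935   59.        ] tool delta [ -1.80306779 121.96366623 -11.15362415]
yel+cu [[247. 217.]
 [253. 169.]
 [282. 172.]
 [277. 220.]] ((495.7129211425781, -334.2424621582031), (23.881155014038086, 38.90676498413086), 74.97814178466797) [[480.0, -317.7], [517.4, -328.3], [511.5, -350.5], [473.8, -340.7]]
yaw -0.276311668115351 len 38.810883480842485 22.999370662587886 ctr [ 495.67489219 -334.28789632   59.        ] tool delta [ -6.20277952 121.95985128 -10.71859037]
tool x yaw+pi -0.14672088436485406
```

Measured 39 x 23 mm, so the size agrees. Centre (495.7,-334.3), yaw -0.276. I'll align, descend and close.

Emit:
play_rows([
  [100,-0.003,0.04,-0.011,0.125],
  [100,-0.003,0.09,-0.011,0.125],
  [100,-0.003,0.135,-0.011,0.125],
  [100,-0.003,0.163,-0.011,0.125],
  [100,-0.003,0.163,-0.011,0.125],
])

```text
clock: 1.78
position: [491.4, -333.5, 16.9]
ee_rot: [[-0.963, -0.003, -0.27], [0.27, 0.002, -0.963], [0.003, -1.0, -0.001]]
force: [0.2, 0.0, 0.0]
opening: 85.3
```

Emit:
play_rows([
  [50,0,0,0,0],
  [30,0,0,0,0],
  [0,0,0,0,0],
  [0,0,0,0,0],
  [0,0,0,0,0],
], grip_force=60)

```text
clock: 2.4
position: [493.6, -333.9, 19.2]
ee_rot: [[-0.963, 0.001, -0.269], [0.269, -0.001, -0.963], [-0.001, -1.0, 0.001]]
force: [-1.7, 0.8, 6.3]
opening: 23.4
```

Emit:
play_rows([
  [0,0,0,0,0],
  [0,0,0,0,0],
  [0,0,-0.005,0,0],
  [0,0,-0.02,0,0],
  [0,0,-0.02,0,0],
])

```text
clock: 3.02
position: [493.9, -334.1, 39.9]
ee_rot: [[-0.963, 0.002, -0.269], [0.269, -0.002, -0.963], [-0.002, -1.0, 0.001]]
force: [-0.1, -0.4, -1.6]
opening: 23.3
```

Emit:
play_rows([
  [0,0,-0.04,0,0],
  [0,0,-0.09,0,0],
  [0,0.01,-0.11,-0.03,0],
  [0,0.026,-0.11,-0.08,0],
  [0,0.043,-0.11,-0.13,0],
])

```text
clock: 3.65
position: [486.4, -195.5, 148.6]
ee_rot: [[-0.963, 0.001, -0.27], [0.27, -0.0, -0.963], [-0.001, -1.0, 0.0]]
force: [1.4, 0.6, -1.0]
opening: 23.5
```

Emit:
play_rows([
  [0,0.017,0,-0.05,0],
  [0,0.033,0,-0.1,0],
  [0,0.05,0,-0.15,0],
  [0,0.066,0,-0.2,0],
  [0,0.083,0,-0.25,0],
])

```text
clock: 4.28
position: [473.7, 68.0, 148.5]
ee_rot: [[-0.963, 0.001, -0.269], [0.269, 0.0, -0.963], [-0.001, -1.0, -0.0]]
force: [1.3, -0.6, -0.8]
opening: 23.5
```

Emit:
play_rows([
  [0,0.014,0,-0.045,0],
  [0,0.028,0,-0.085,0],
  [0,0.041,0,-0.115,0],
  [0,0.041,0,-0.124,0],
  [0,0.041,0,-0.124,0],
])

```text
clock: 4.9
position: [468.0, 196.6, 148.2]
ee_rot: [[-0.963, 0.0, -0.268], [0.268, -0.0, -0.963], [-0.0, -1.0, 0.0]]
force: [0.5, 0.3, -1.5]
opening: 23.1
```

```bash
python3 - <<'E'
from h import *
p,R=pose();im=env.camera('wrist');cv2.imwrite('pics/w2.png',im);np.savez('w2.npz',p=p,R=R);print(p,R.round(3),env.get_state()['joints'].round(2))
E
```

```text
[467.96817079 196.63184744 148.24389263] [[-0.963  0.    -0.268]
 [ 0.268 -0.    -0.963]
 [-0.    -1.     0.   ]] [ 0.31  0.38  1.84 -0.    0.92  2.15]
```

View pics/w2.png

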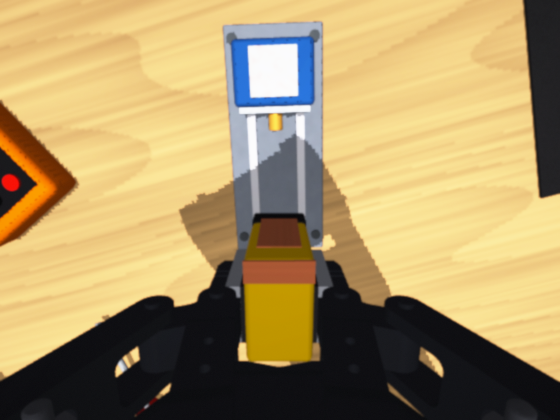

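The view looks along the channel. White wall tops run at about columns 252 and 301, the plunger is at (275,121), the stop plate edge is near row 110, and the held relay's copper strip sits at rows 262–283.

```bash
python3 - <<'E'
from h import *
d=np.load('w2.npz');p,R=d['p'],d['R'];c=cam('wrist',p,R);im=cv2.imread('pics/w2.png');hsv=cv2.cvtColor(im,cv2.COLOR_BGR2HSV).astype(int)
# base plate edges: per row, wood is hue<30 & sat>60; plate = not
L=[];Rr=[];W1=[];W2=[]
for v in list(range(30,150,4)):
    wood=(hsv[v,:,0]<35)&(hsv[v,:,1]>60)
    nl=[u for u in range(180,275) if wood[u]]; nl=[u for u in nl if u<245]
    nr=[u for u in range(305,370) if wood[u]]
    if nl:L.append((max(nl)+.5,v))
    if nr:Rr.append((min(nr)-.5,v))
for v in range(118,165,3):
    g=im[v].astype(float).mean(1)
    for a,b,o in((242,264,W1),(290,310,W2)):
        w=np.clip(g[a:b]-np.median(g[a:b])-15,0,None)
        if w.sum()>0:o.append(((w*np.arange(a,b)).sum()/w.sum(),v))
def line(pts,z,n):
    w=ray(c,pts,z)[:,:2].astype(np.float32)
    vx,vy,x,y=cv2.fitLine(w,cv2.DIST_HUBER,0,.01,.01).ravel()
    if vx<0:vx,vy=-vx,-vy
    print(n,'yaw',round(float(np.arctan2(vy,vx)),4),'y at x=540:',round(float(y+(540-x)*vy/vx),2)); return np.array([540,y+(540-x)*vy/vx]),np.arctan2(vy,vx)
a=line(L,8,'L');b=line(Rr,8,'R');e=line(W1,14,'W1');f=line(W2,14,'W2')
m,cs=blob(im,(10,100,150),(28,255,255),(264,112,288,134));
if cs: print('plunger box',cv2.boundingRect(cs[0]),ray(c,[cv2.boundingRect(cs[0])[0]+cv2.boundingRect(cs[0])[2]/2,cv2.boundingRect(cs[0])[1]+cv2.boundingRect(cs[0])[3]],36))
# front edge of base plate
v=[next(v for v in range(10,60) if not((hsv[v,u,0]<35)&(hsv[v,u,1]>60))) for u in range(240,310,10)]
print('front',v,ray(c,[275,np.median(v)-.5],8))
# plate bright strip rows
for u in (250,258,295,303): print('strip',u,im[100:118,u].mean(1).astype(int))
# held relay copper strip top
m,cs=blob(im,(0,80,90),(12,220,255),(235,255,325,290));r=cv2.minAreaRect(cs[0]);bp=cv2.boxPoints(r);print('cu',bp.round(1).tolist());print(ray(c,bp,p[2]+40).round(1)[:,:2].tolist())
m,cs=blob(im,(20,120,120),(35,255,255),(235,275,325,370));r=cv2.minAreaRect(cs[0]);bp=cv2.boxPoints(r);w=ray(c,bp,p[2]+40);print('yel',w.round(1)[:,:2].tolist(),'tool',((w-p)@R).round(1)[:,[0,2]].tolist())
E
```

```text
L yaw -0.2373 y at x=540: 217.55
R yaw -0.2378 y at x=540: 140.97
W1 yaw -0.2396 y at x=540: 199.01
W2 yaw -0.2419 y at x=540: 159.7
plunger box (269, 113, 13, 18) [[522.13729824 183.73942479  36.        ]]
front [24, 24, 24, 23, 23, 23, 22] [[596.71890514 163.42988282   8.        ]]
strip 250 [126 125 121 111 101  89 119 209 247 250 250 249 244 224 178 182 210 240]
strip 258 [127 126 121 111 100  95 138 219 248 250 250 249 237 182 117 101 108 131]
strip 295 [124 120 113 104 120 191 241 249 250 249 247 231 154 120 137 167 187 192]
strip 303 [124 118 110  99 117 200 245 250 250 250 248 232 175 172 188 221 242 247]
cu [[242.0, 260.0], [315.0, 260.0], [315.0, 283.0], [242.0, 283.0]]
[[492.1, 202.0], [485.8, 179.4], [477.9, 181.4], [484.3, 204.4]]
yel [[483.8, 203.9], [477.7, 182.1], [448.5, 189.4], [455.0, 212.7]] tool [[-13.3, -11.2], [-13.3, 11.4], [16.8, 12.2], [16.8, -12.0]]
```

The wall lines, base edges and plunger tip agree: cradle origin (504.5,188.0), yaw -0.239, with the predicted plunger tip within 0.3 mm of the measured one. The relay is already over the load spot. I'll turn it by -0.03 rad and lower it.

Emit:
play_rows([
  [0,0,0.03,0,-0.032],
  [0,0,0.07,0,-0.032],
  [0,0,0.1,0,-0.032],
  [0,0,0.117,0,-0.032],
  [0,0,0.121,0,-0.032],
])

```text
clock: 5.58
position: [467.8, 196.1, 26.8]
ee_rot: [[-0.971, -0.001, -0.239], [0.239, -0.0, -0.971], [0.001, -1.0, 0.001]]
force: [0.2, 0.4, -1.2]
opening: 23.3
```

Emit:
play_rows([
  [0,0,0.001,0,0],
  [0,0,0.002,0,0],
  [0,0,0.0025,0,0],
  [0,0,0.0025,0,0],
])

```text
clock: 6.08
position: [467.9, 196.8, 25.1]
ee_rot: [[-0.971, 0.0, -0.238], [0.238, 0.0, -0.971], [-0.0, -1.0, -0.0]]
force: [-0.3, -0.9, 0.2]
opening: 23.1
```

```bash
python3 - <<'E'
from h import *
p,R=pose();im=env.camera('wrist');cv2.imwrite('pics/w3.png',im);np.savez('w3.npz',p=p,R=R);s=env.get_state();print(p,s['force'],np.arctan2(-R[1,0],-R[0,0]))
E
```

```text
[467.94530844 196.84155343  25.07204677] [ 0.57905166  0.7782407  -0.52370832] -0.24008867860979707
```

View pics/w3.png

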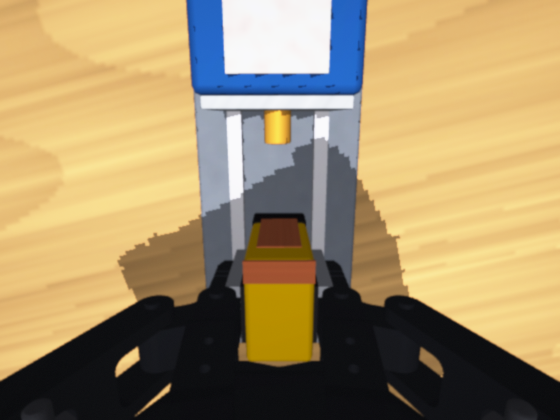

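The relay stands centred between the walls, with its foot at columns 252–305 and the walls at about 242 and 314. Lateral offset is about -0.1 mm and the plunger is untouched. Next I slide it forward, with a firmer grip.

Emit:
play_rows([
  [0,0,0,0,0],
  [0,-0.008,0,0,0],
  [0,-0.016,0,0,0],
  [0,-0.024,0,0,0],
  [0,-0.03,0,0,0],
], grip_force=100)

```text
clock: 6.75
position: [497.6, 189.4, 24.7]
ee_rot: [[-0.971, 0.0, -0.238], [0.238, 0.0, -0.971], [-0.0, -1.0, -0.0]]
force: [-0.1, -0.0, -0.6]
opening: 22.7
```

Emit:
play_rows([
  [0,-0.002,0,0,0],
  [0,-0.004,0,0,0],
  [0,-0.006,0,0,0],
  [0,-0.008,0,0,0],
  [0,-0.008,0,0,0],
])

```text
clock: 7.38
position: [504.3, 187.8, 24.7]
ee_rot: [[-0.971, -0.001, -0.238], [0.238, -0.0, -0.971], [0.001, -1.0, 0.0]]
force: [-5.7, 0.3, 1.0]
opening: 23.1
```

Emit:
play_rows([
  [0,-0.001,0,0,0],
  [0,-0.002,0,0,0],
  [0,-0.003,0,0,0],
  [0,-0.003,0,0,0],
  [0,-0.003,0,0,0],
])

```text
clock: 8.0
position: [506.9, 187.1, 24.7]
ee_rot: [[-0.971, -0.001, -0.238], [0.238, -0.0, -0.971], [0.001, -1.0, 0.0]]
force: [-5.9, 2.6, 1.5]
opening: 22.9
```

Emit:
play_rows([
  [0,-0.001,0,0,0],
  [0,-0.002,0,0,0],
  [0,-0.003,0,0,0],
  [0,-0.003,0,0,0],
  [0,-0.003,0,0,0],
])

```text
clock: 8.62
position: [509.7, 186.4, 24.7]
ee_rot: [[-0.971, -0.002, -0.238], [0.238, -0.0, -0.971], [0.002, -1.0, 0.001]]
force: [-6.7, 2.6, 2.4]
opening: 22.9
```

Emit:
play_rows([
  [0,-0.0005,0,0,0],
  [0,-0.001,0,0,0],
  [0,-0.0015,0,0,0],
  [0,-0.0015,0,0,0],
  [0,-0.0015,0,0,0],
])

```text
clock: 9.25
position: [511.0, 186.1, 24.7]
ee_rot: [[-0.971, -0.002, -0.238], [0.238, -0.0, -0.971], [0.002, -1.0, 0.001]]
force: [-8.1, 3.0, 2.0]
opening: 23.0
```

Emit:
play_rows([
  [0,-0.0005,0,0,0],
  [0,-0.0005,0,0,0],
  [0,-0.001,0,0,0],
  [0,-0.001,0,0,0],
])

```text
clock: 9.75
position: [512.0, 185.9, 24.7]
ee_rot: [[-0.971, -0.002, -0.238], [0.238, -0.0, -0.971], [0.002, -1.0, 0.001]]
force: [-6.6, 3.5, 2.3]
opening: 22.7
```

Emit:
play_rows([
  [0,-0.0005,0,0,0],
  [0,-0.0005,0,0,0],
  [0,-0.0005,0,0,0],
])

```text
clock: 10.12
position: [512.4, 185.7, 24.6]
ee_rot: [[-0.971, -0.002, -0.238], [0.238, -0.0, -0.971], [0.002, -1.0, 0.001]]
force: [-8.6, 2.9, 3.1]
opening: 22.9
```

Emit:
play_rows([
  [0,-0.0005,0,0,0],
  [0,-0.0005,0,0,0],
  [0,-0.0005,0,0,0],
])

```text
clock: 10.5
position: [512.9, 185.6, 24.7]
ee_rot: [[-0.971, -0.002, -0.238], [0.238, -0.0, -0.971], [0.002, -1.0, 0.001]]
force: [-7.9, 3.6, 2.9]
opening: 23.4
```

Emit:
play_rows([
  [0,-0.0005,0,0,0],
  [0,-0.0005,0,0,0],
  [0,-0.0005,0,0,0],
])

```text
clock: 10.88
position: [513.1, 185.5, 24.6]
ee_rot: [[-0.971, -0.003, -0.238], [0.238, -0.0, -0.971], [0.003, -1.0, 0.001]]
force: [-8.5, 4.1, 2.3]
opening: 22.8
```

Emit:
play_rows([
  [0,-0.0005,0,0,0],
  [0,-0.0005,0,0,0],
  [0,-0.0005,0,0,0],
])

```text
clock: 11.25
position: [513.1, 185.5, 24.5]
ee_rot: [[-0.971, -0.004, -0.238], [0.238, -0.0, -0.971], [0.004, -1.0, 0.001]]
force: [-10.9, 5.0, 5.0]
opening: 23.2
```

```bash
python3 - <<'E'
from h import *
p,R=pose();im=env.camera('wrist');t=env.camera('top');s=env.get_state();print(p,s['force'])
F=[]
for _ in range(6): env.camera('top');F.append(env.get_state()['force'])
print(np.mean(F,0))
np.savez('w4.npz',p=p,R=R)
cv2.imwrite('pics/w4.png',im)
E
```

```text
[513.11179628 185.46149168  24.47548457] [-11.78543208   4.62760445   5.09380988]
[-11.34129897   4.44524967   4.19639797]
```

View pics/w4.png

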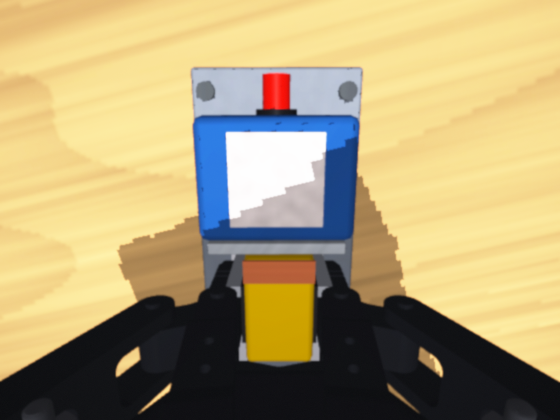

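The red tail is out behind the housing at (276,92). The relay's copper top edge lies parallel to and against the plate edge. TCP motion has stopped while force rises (about 12 N), so it is on the plate. I'll add a little more push for margin.

Emit:
play_rows([
  [0,-0.0005,0,0,0],
  [0,-0.0005,0,0,0],
  [0,-0.001,0,0,0],
  [0,-0.001,0,0,0],
  [0,-0.001,0,0,0],
])

```text
clock: 12.28
position: [513.1, 185.4, 24.4]
ee_rot: [[-0.971, -0.006, -0.238], [0.238, -0.0, -0.971], [0.006, -1.0, 0.002]]
force: [-15.9, 6.2, 7.9]
opening: 22.8
```

```bash
python3 - <<'E'
from h import *
F=[];P=[]
for _ in range(8):
    im=env.camera('wrist');s=env.get_state();F.append(s['force']);P.append(s['position'])
print(np.mean(F,0),np.ptp(P,0),P[-1],s['qvel'].round(4),s['opening'])
p,R=pose();c=cam('wrist',p,R)
m,cs=blob(im,(0,80,90),(12,220,255),(235,240,325,295))
b=cv2.boxPoints(cv2.minAreaRect(cs[0]));w=ray(c,b,p[2]+40);print(b.round(1).tolist())
u=np.array([np.cos(-.239),np.sin(-.239)]);d=w[:,:2]-[504.5,188.0];print('cradle x,y of strip corners',np.c_[d@u,d@[-u[1],u[0]]].round(1).tolist())
cv2.imwrite('pics/w5.png',im)
E
```

```text
[-16.44567738   6.90469798   7.42932587] [0.02408617 0.03696902 0.03317439] [513.06862489 185.41015223  24.34858313] [-0.0002 -0.0002  0.0005  0.0011  0.0007 -0.0007] 22.844002354033936
[[242.0, 260.0], [315.0, 260.0], [315.0, 283.0], [242.0, 283.0]]
cradle x,y of strip corners [[31.0, 11.2], [31.0, -12.2], [22.8, -12.4], [22.9, 11.4]]
```

Push is steady at 17.8 N, so about 9 N on the plate once the spring is allowed for. The contact face is at x ≈ 31 mm against the plate at 30 mm, square and centred, and the arm is at rest. Handing in.

```bash
python3 -c "
from rig import env
print(env.sign_off())"
```

```text
the job is handed in; nothing more can be done
None
```

I picked up the yellow relay, stood it in the channel clear of the plunger, and slid it home against the stop plate. It is still gripped at 100 N and held there. I handed the job in at about 12.7 s; the sign-off gave no verdict.

Last checks before handing in:
- **Push:** a steady 17.8 N along the channel. The spring takes about 9 N, which leaves an estimated 9 N on the plate. The force sensor also showed about 7 N upward on the tool, so the relay is pressing lightly on the channel floor.
- **Seating:** the contact face measured about 31 mm along the cradle, against the plate at 30 mm, so 1 mm off and within the 2 mm calibration error. It was square and about 0.5 mm off the channel's middle. The red tail showed behind the housing. The tool stopped advancing as the force rose.
- **Rest:** the tool moved less than 0.04 mm over the last eight readings.

None of these checks failed. I did not re-check the other relays or the loose objects with pictures at the end. The tool travelled about 150 mm above the bench between the mat and the cradle, and no contact force appeared on the way.

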